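# Seat a culture dish in the colony counter and switch on its lamp

### The arm

A 6-joint arm with a two-finger parallel gripper is mounted at the origin on the work surface. World frame = base frame: x ahead of the robot, y to its left, z up, the work surface at z = 0. Lengths are in m, angles in rad, forces in N, time in s.
With the tool pointing down it reaches from about 0.325 to 0.875 m from the base axis. Payload 4.4 kg.
Tool frame: the origin (TCP) lies on the centre line of the jaws, within the pads' length; the fingertips stand 14 mm ahead of it and the grasp point (between the pads) lies 5 mm behind it; z points along the fingers, y is the direction in which the jaws open and shut (so a half turn about z gives the same grasp; the last joint's range is limited). The gripper opens to 85 mm and grips with 20 to 120 N. Pads are 22 mm wide; open, the fingers measure 114 mm over their backs; the gripper's body (76 mm by 85 mm) begins 54 mm behind the grasp point. The pads swing forward as they close: fully open they stand 13 mm farther back than shut.
Start: joints at [1.105, 0.207, 1.542, -0, 1.393, -0.15], TCP at [0.179, 0.547, 0.245] pointing down, gripper open.
Joint ranges: [-2.73, 2.73], [-0.86, 2.22], [0.23, 2.46], [-1.11, 4.25], [0.08, 2.63], [-2.82, 2.82]. Speed limits (rad/s): [2.79, 2.79, 3.14, 3.14, 3.14, 3.14].

### API

Orientations are given as a unit quaternion [x, y, z, w].
In Python, from cell import bot gives the robot as it stands.
- The arm moves only by the tool servo_tool, never from a script. Its argument "targets" is a list of rows, each an object with "linear": the shift along the tool's x, y, z in m, a list of three; "yaw": the turn about the tool's z in rad. A call has exactly 10 rows; each row is the pose to reach, as a shift and turn from the pose commanded when the call began, along the tool's axes at that moment; what a row does not reach only later rows make up. A row lasts 1/10 s, in which the tool goes at most 50 mm and 8.59 degrees, less where a joint would pass 70% of its speed; a pose out of reach is approached as far as the arm can. A call with a gripper value outside its range is refused whole. "gripper" is the closure in counts, from 0 (fully open) to 255 (shut), set as the call begins (left out, the last holds). The fingers move at their own pace and stop on an object; the grip force is fixed at half the most. Time passes only in rows, so rows that repeat a pose let the fingers close, or fill a call up. It gives the time, the measured TCP pose, the force and the opening at its end, in the units of the state.
- bot.observe(): the state, without advancing time (a new reading comes with each control period).
- bot.camera(name): name is "scene" or "side" or "wrist"; returns the picture (480x640x3 uint8, blue, green, red); there is no depth.
- bot.camera_model(name): a dict with "camera_matrix" (3x3 intrinsics, pixels), "eye" and "orientation" of the camera in the world. Camera axes: x right, y up, looking along -z (the intrinsics and any distortion apply to the point x, -y, -z); pixel columns grow to the right and rows downward; lengths in m; the calibration is good to about 2 mm. A picture is of the moment at which its call begins: read the wrist's pose just before it. camera_model takes no time and is no camera call; for the wrist camera it gives the pose at the moment of the call.
- bot.hand_in(): hands the job in, once; it reports no verdict.
The state is a dict: "t": time; "qpos": joint angles; "qd": joint speeds; "joint_torque": joint torques, N m; "eef_pos": TCP position; "tcp_rot": TCP orientation; "contact_force": force on the tool from outside, world axes, zero at the start; "moment": the same for the moment, N m; "width": opening from 0.0 (shut) to 1.0 (fully open).
Only numpy, scipy, OpenCV 4.12 (cv2) and the standard library are available. Lean on these libraries where they do the work, as an engineer would, in place of code of your own. Each camera call takes 0.05 s, during which the arm holds its last target. There are 200 camera calls.

### The job

Slide the large culture dish across the colony counter's stage until it drops into the round well and sits flat in it; push it gently, and do not lift it or tip it up. Then flip the lamp toggle on the control strip over to its other side, away from the robot. Leave the small dish, the jar and the tally counter on the instrument where they are.

Things in the scene. Friction and masses are not known exactly. Their poses are not given: they have to be found in the camera images.
- counter: White colony counter, a fixed low base 300 mm (x) by 460 mm (y) by 20 mm high; origin at the centre of its underside, z up, x away from the robot, y to the left. On it a grey stage plate, 270 by 330 mm, middle near x 0, y +40, flat top at z 32 mm, with one round well. Along the right edge (y -150 to -226 mm) a fixed control strip, top at z 55 mm, carries the toggle.
- stage_mid (a point): Point of the counter at x 50, y 30, z 32 mm in its frame, on the stage's top. The well (94 mm across, 6 mm deep, white floor, rim bevelled 1.5 mm) is fixed, but its true centre lies up to 14 mm off this point along the counter's x and up to 14 mm along its y: see or feel for it. A dish begins to tip into it some 13 mm from its centre, leaning towards it, and sinks 6 mm when home.
- dish_center (a point): Centre (half-way up) of the large culture dish: a closed round clear dish, 90 mm across, 16 mm high, 60 to 110 g, dull pinkish-red agar inside. Loose, flat on the stage, z axis up. Its centre is 40 mm above the counter's origin on the stage, 34 mm when home in the well. Too wide to grasp: pushed at its side with some 0.3 to 1.5 N, friction unknown; it may roll off sideways.
- lamp_switch (a joint): Angle of the steel bat toggle: 0 = off, leaning 0.4 rad to the robot (the counter's -x); 0.8 rad = on, leaning 0.4 rad away from it. It snaps over its centre at 0.4 rad; pushing its tip takes about 2 to 3 N along the counter's +x. Bat 60 mm long, 9 to 15 mm thick, pivot at x 30, y -188, z 55 mm in the counter's frame.
- bat_tip (a point): Centre of the upper end of the toggle's bat, 60 mm from its pivot, moves with it.
- small_dish: Bystander: small closed culture dish, 60 mm across, 15 mm high, loose, on the far left of the stage. Origin at the centre of its underside.
- ink: Bystander: small amber jar, 30 mm across, 45 mm high, loose, at the far right of the stage. Origin at the centre of its underside.
- tally: Bystander: hand tally counter, a dark steel block 50 x 45 x 38 mm, loose, on the near end of the control strip, 110 to 130 mm nearer to the robot than the toggle's pivot. Origin at the centre of its underside.
There are look-alikes about, which are no part of the job. What is shaped like the part that bears dish_center but blue or yellow is not meant.

How it is judged:
On the way, in this order (a step that is already met when the one before it is completed fails the run):
1. the large dish sits flat in the well (z of dish_center in the frame of counter between 0.031 and 0.036 m and horizontal distance between dish_center and stage_mid below 0.026 m and angle between dish_center's own z axis and vertical below 0.03 rad), for 0.2 s.
2. the lamp toggle is flipped over, away from the robot (value of joint lamp_switch above 0.7 rad), for 0.2 s.
At the end, for the whole second after the job is handed in: The large dish lies flat (within 0.03 rad) at the bottom of the well (its centre 31 to 36 mm above the counter's origin and within 26 mm of stage_mid) and the toggle stands on its far side (joint above 0.7 rad) (all of step 1 and value of joint lamp_switch above 0.7 rad); the robot touches nothing.
It fails at once if the large dish is lifted off the stage (its centre more than 12 mm above where it lies) (z of dish_center in the frame of counter above 0.052 m).
It fails at once if the large dish is tipped by more than 0.35 rad (angle between dish_center's own z axis and vertical above 0.35 rad).
It fails at once if the large dish is pushed off the stage (z of dish_center in the frame of counter below 0.03 m).
It fails at once if the large dish is pushed with more than 40 N (contact force between the fingers and dish above 40 N).
It fails at once if a bystander is displaced by more than 20 mm (distance of any of small_dish, ink, tally from where it was at the start of the episode above 0.02 m).
It also fails if it takes over 67 s, if anything falls off the work surface, if the arm or the gripper's body presses on something with over 40 N, if the wrist force passes 120 N, or if a joint passes its speed limit or range.

## Working session

There is one attempt and no reset: what is moved stays moved. The work goes in short steps, Python scripts to look and compute and a tool call to move; the robot and the scene stay as the last step left them, time stands still between calls to the robot, and variables do not carry over. Pictures are saved under pics/ and viewed, about 8 in all and at most 12, crops included, and the job is handed in when it is done.

Besides the shell and the picture viewer there is one more tool, called after "Request:" in YAML: its name, and indented under it one key for each argument. servo_tool: Moves the arm, as the interface text tells. Its arguments: {"type":"object","properties":{"targets":{"type":"array"},"gripper":{"type":"number"}},"required":["targets"]}

```bash
mkdir -p pics; cat > h.py <<'E'
import numpy as np, cv2
from cell import bot
from scipy.spatial.transform import Rotation as R
def ray(m,u,v):
    K=np.array(m["camera_matrix"]);d=np.linalg.inv(K)@[u,v,1.]
    o=np.array(m["orientation"]);M=R.from_quat(o).as_matrix() if o.size==4 else o.reshape(3,3)
    return np.array(m["eye"]),M@np.array([d[0],-d[1],-d[2]])
def onz(m,u,v,z):
    e,d=ray(m,u,v);return e+d*(z-e[2])/d[2]
def proj(m,p):
    o=np.array(m["orientation"]);M=R.from_quat(o).as_matrix() if o.size==4 else o.reshape(3,3)
    c=M.T@(np.array(p)-np.array(m["eye"]));q=np.array(m["camera_matrix"])@[c[0],-c[1],-c[2]];return q[:2]/q[2]
E
python3 - <<'E'
from h import *
s=bot.observe();print(s)
for n in("scene","side"):
    cv2.imwrite(f"pics/{n}0.png",bot.camera(n));print(n,bot.camera_model(n))
E
```

```text
{'t': 0.0, 'qpos': array([ 1.10449035e+00,  2.07446368e-01,  1.54297292e+00,  1.17484256e-05,
        1.39348391e+00, -1.50512301e-01]), 'qd': array([-0.00151929, -0.00014229,  0.00027313, -0.00027218, -0.00035307,
       -0.00153571]), 'joint_torque': array([-4.52081058e-04, -3.83041263e+01, -2.91590631e+01, -3.30845942e-04,
        1.08648167e-02,  2.64881386e-06]), 'eef_pos': array([0.17826133, 0.54590388, 0.24410175]), 'tcp_rot': array([ 1.57242482e-01,  9.87559349e-01, -1.09900769e-03, -3.56182781e-04]), 'contact_force': array([-0.52616354,  0.15254307,  0.54252585]), 'moment': array([ 0.00016646, -0.03843103, -0.00713918]), 'width': 0.9983473964114503}
scene {'camera_matrix': array([[571.84878267,   0.        , 316.99064867],
       [  0.        , 571.84878267, 239.93974755],
       [  0.        ,   0.        ,   1.        ]]), 'eye': array([1.37121846, 0.1760795 , 0.93919217]), 'orientation': array([0.25656492, 0.29736053, 0.68059397, 0.61850061])}
side {'camera_matrix': array([[594.03118731,   0.        , 309.57008276],
       [  0.        , 594.03118731, 242.50515408],
       [  0.        ,   0.        ,   1.        ]]), 'eye': array([ 0.13992971, -0.54323264,  0.8710884 ]), 'orientation': array([ 0.34466032, -0.08940236, -0.22844936,  0.90610561])}
```

View pics/scene0.png

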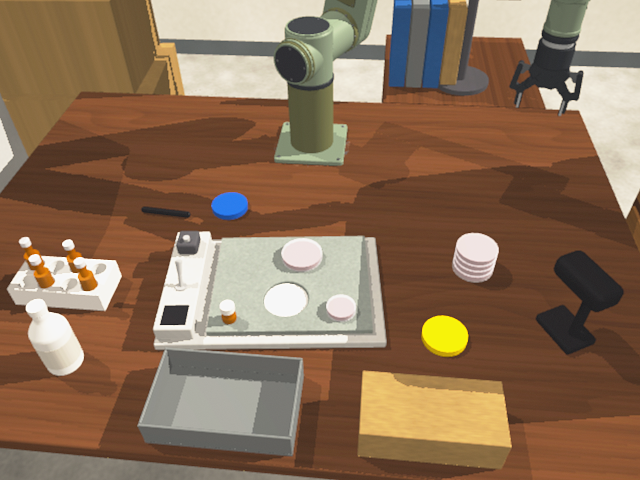

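View pics/side0.png

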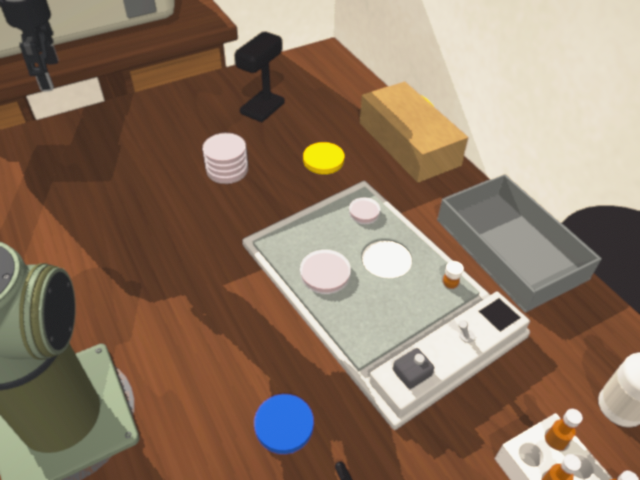

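The scene view shows the large dish at (302,255), the well at (286,299), the small dish at (341,307), the jar at (228,312) and the toggle at about (181,275). In the side view the dish is at (325,272), the well at (387,259) and the toggle at (464,327).

```bash
python3 - <<'E'
from h import *
seed={"scene":dict(dish=(302,252),well=(286,299),small=(341,305)),"side":dict(dish=(325,268),well=(387,259),small=(365,209))}
crn={"scene":[(221,237),(364,236),(374,332),(210,334)],"side":[(360,363),(252,242),(366,190),(482,293)]}
tip={"scene":[(179,260),(181,288)],"side":[(463,322),(469,340)]}
for n in seed:
    im=cv2.imread(f"pics/{n}0.png");m=bot.camera_model(n)
    for k,(u,v) in seed[n].items():
        f=cv2.GaussianBlur(im,(3,3),0);mask=np.zeros((482,642),np.uint8)
        cv2.floodFill(f,mask,(u,v),0,(14,)*3,(14,)*3,4|cv2.FLOODFILL_MASK_ONLY|cv2.FLOODFILL_FIXED_RANGE|(255<<8))
        c=max(cv2.findContours(mask[1:-1,1:-1],0,1)[0],key=cv2.contourArea)
        for z in ((.048,.040) if k=="dish" else (.047,.04) if k=="small" else (.032,.026)):
            P=np.array([onz(m,*p[0],z)[:2] for p in c],np.float32)
            e=cv2.fitEllipse(P);print(n,k,im[v,u],z,np.round(e[0],4),np.round(e[1],4),cv2.boundingRect(c))
    print([np.round(onz(m,*p,.032)[:2],3) for p in crn[n]])
    q=proj(m,[.5,0,.03]);print(q)
def tri(a,b):
    A=[];bb=[]
    for n,p in(("scene",a),("side",b)):
        e,d=ray(bot.camera_model(n),*p);d/=np.linalg.norm(d);N=np.eye(3)-np.outer(d,d);A.append(N);bb.append(N@e)
    return np.linalg.lstsq(np.vstack(A),np.hstack(bb),rcond=None)[0]
for a,b in zip(tip["scene"],tip["side"]):print("tog",tri(a,b))
a=cv2.resize(cv2.imread("pics/scene0.png")[225:350,145:395],None,fx=3,fy=3,interpolation=2)
cv2.imwrite("pics/crop1.png",a)
E
```

```text
scene dish [228 229 241] 0.048 [0.4866 0.0336] [0.0847 0.0878] (282, 238, 40, 28)
scene dish [228 229 241] 0.04 [0.4786 0.0323] [0.0855 0.0886] (282, 238, 40, 28)
scene well [247 247 247] 0.032 [0.6133 0.0137] [0.0833 0.0843] (265, 284, 41, 32)
scene well [247 247 247] 0.026 [0.6083 0.0127] [0.0838 0.0849] (265, 284, 41, 32)
scene small [227 229 241] 0.047 [0.6302 0.1312] [0.056  0.0577] (327, 294, 29, 23)
scene small [227 229 241] 0.04 [0.6244 0.1308] [0.0564 0.0581] (327, 294, 29, 23)
[array([ 0.439, -0.161]), array([0.408, 0.168]), array([0.681, 0.2  ]), array([ 0.714, -0.121])]
[286.23982815 260.57891678]
side dish [218 220 235] 0.048 [0.4875 0.0344] [0.0854 0.0873] (300, 250, 50, 38)
side dish [218 220 235] 0.04 [0.4909 0.04  ] [0.0862 0.0881] (300, 250, 50, 38)
side well [245 247 247] 0.032 [0.6056 0.0095] [0.081 0.086] (364, 242, 47, 35)
side well [245 247 247] 0.026 [0.609  0.0134] [0.0816 0.0866] (364, 242, 47, 35)
side small [218 220 235] 0.047 [0.6315 0.1314] [0.0522 0.0575] (349, 198, 31, 20)
side small [218 220 235] 0.04 [0.6356 0.1372] [0.0527 0.058 ] (349, 198, 31, 20)
[array([ 0.447, -0.153]), array([0.404, 0.166]), array([0.67 , 0.185]), array([ 0.71 , -0.135])]
[340.1334751  284.73348564]
tog [ 0.59482876 -0.20283413  0.11078659]
tog [ 0.61744019 -0.20593053  0.04916514]
```

View pics/crop1.png

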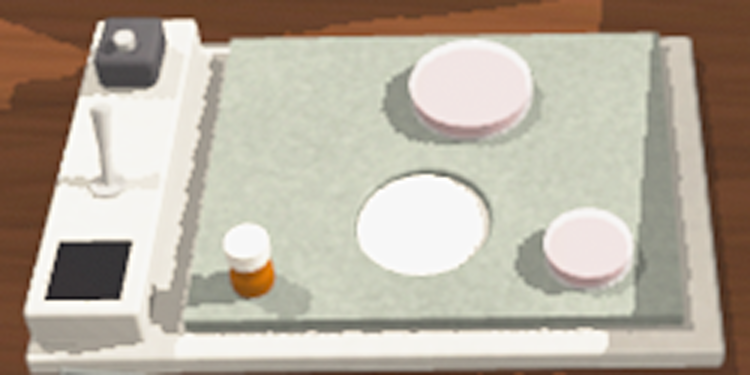

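Both views agree: dish (0.487, 0.034), well (0.609, 0.0125), counter yaw about 0.11, and toggle tip (0.595, -0.203, 0.111). These also match the counter's given geometry. I'll work out the first move now.

```bash
cat > go.py <<'E'
from h import *
import sys
# go.py x y z [tool-y angle deg]: shift in tool axes + yaw
s=bot.observe();T=R.from_quat(s["tcp_rot"]).as_matrix()
a=[float(v) for v in sys.argv[1:]]
print("at",np.round(s["eef_pos"],4),"ang",np.round(np.degrees(np.arctan2(T[1,1],T[0,1])),2),"tilt z",np.round(T[:,2],4),"F",np.round(s["contact_force"],2),"w",round(s["width"],3),"t",s["t"])
print("lin",np.round(T.T@(np.array(a[:3])-s["eef_pos"]),4),"yaw",round(np.arctan2(T[1,1],T[0,1])-np.radians(a[3]),4))
E
python3 go.py .423 .045 .15 80
```

```text
at [0.1783 0.546  0.2442] ang 71.91 tilt z [-0.001  -0.0019 -1.    ] F [-0.48 -0.06 -0.78] w 0.999 t 0.1
lin [-0.3882 -0.4     0.0949] yaw -0.1413
```

Request:
servo_tool:
  targets:
    - {"linear": [-0.02,-0.02,0],"yaw": 0}
    - {"linear": [-0.05,-0.05,0],"yaw": -0.02}
    - {"linear": [-0.08,-0.08,0],"yaw": -0.05}
    - {"linear": [-0.11,-0.11,0],"yaw": -0.08}
    - {"linear": [-0.14,-0.14,0],"yaw": -0.11}
    - {"linear": [-0.17,-0.17,0],"yaw": -0.141}
    - {"linear": [-0.2,-0.2,0],"yaw": -0.141}
    - {"linear": [-0.23,-0.23,0],"yaw": -0.141}
    - {"linear": [-0.25,-0.25,0.0],"yaw": -0.141}
    - {"linear": [-0.26,-0.26,0.0],"yaw": -0.141}
  gripper: 105

```text
t: 1.1
eef_pos: [0.3455, 0.2165, 0.2449]
tcp_rot: [0.089, 0.996, -0.0, -0.0]
contact_force: [0.9, 0.1, 0.5]
width: 0.588
```

```bash
python3 go.py .423 .045 .12 80
```

```text
at [0.3455 0.2165 0.2449] ang 79.81 tilt z [-2.e-04 -8.e-04 -1.e+00] F [0.89 0.05 0.46] w 0.588 t 1.1
lin [-0.1066 -0.155   0.1251] yaw -0.0033
```

Request:
servo_tool:
  targets:
    - {"linear": [-0.02,-0.025,0.01],"yaw": 0}
    - {"linear": [-0.04,-0.05,0.03],"yaw": 0}
    - {"linear": [-0.06,-0.08,0.05],"yaw": 0}
    - {"linear": [-0.08,-0.11,0.07],"yaw": 0}
    - {"linear": [-0.095,-0.135,0.09],"yaw": 0}
    - {"linear": [-0.103,-0.15,0.11],"yaw": 0}
    - {"linear": [-0.1066,-0.155,0.12],"yaw": -0.003}
    - {"linear": [-0.1066,-0.155,0.125],"yaw": -0.003}
    - {"linear": [-0.1066,-0.155,0.125],"yaw": -0.003}
    - {"linear": [-0.1066,-0.155,0.125],"yaw": -0.003}

```text
t: 2.1
eef_pos: [0.4232, 0.0483, 0.1209]
tcp_rot: [0.085, 0.996, 0.0, 0.001]
contact_force: [0.3, 0.0, 0.6]
width: 0.592
```

```bash
python3 go.py .423 .045 .06 80; python3 -c "
from h import *
w=bot.camera('wrist');m=bot.camera_model('wrist');s=bot.camera('side');ms=bot.camera_model('side')
for n,i,k in(('wrist',w,m),('side',s,ms)):
  print(n,[np.round(proj(k,p)) for p in ([.487,.034,.048],[.609,.0125,.032])])
c=cv2.resize(s[180:360,240:480],(640,480));cv2.imwrite('pics/w1.png',cv2.resize(np.hstack([w,c]),(800,300)))"
```

```text
at [0.4232 0.0483 0.1209] ang 80.24 tilt z [ 1.e-03  2.e-04 -1.e+00] F [0.32 0.03 0.58] w 0.592 t 2.1
lin [-0.0003 -0.0033  0.0609] yaw 0.0041
wrist [array([314., 384.]), array([314., 534.])]
side [array([325., 268.]), array([388., 257.])]
```

View pics/w1.png

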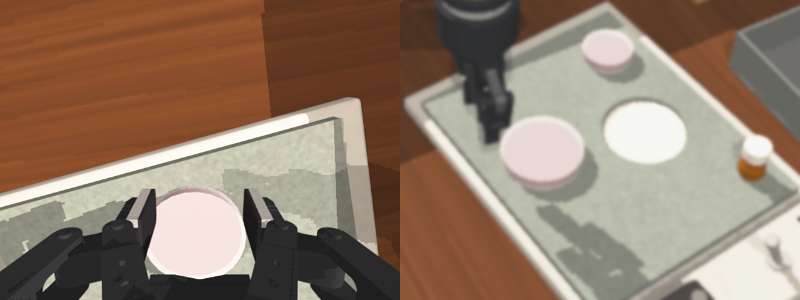

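The wrist view shows the dish centred between the fingers at about (314,376) full-scale, as predicted. The side view shows the fingers just behind the dish. I'll descend and feel for the stage.

Request:
servo_tool:
  targets:
    - {"linear": [0,-0.003,0.01],"yaw": 0}
    - {"linear": [0,-0.003,0.025],"yaw": 0}
    - {"linear": [0,-0.003,0.04],"yaw": 0}
    - {"linear": [0,-0.003,0.05],"yaw": 0}
    - {"linear": [0,-0.003,0.057],"yaw": 0}
    - {"linear": [0,-0.003,0.061],"yaw": 0}
    - {"linear": [0,-0.003,0.063],"yaw": 0}
    - {"linear": [0,-0.003,0.065],"yaw": 0}
    - {"linear": [0,-0.003,0.065],"yaw": 0}
    - {"linear": [0,-0.003,0.065],"yaw": 0}

```text
t: 3.2
eef_pos: [0.4228, 0.0445, 0.0556]
tcp_rot: [0.086, 0.996, -0.0, 0.0]
contact_force: [-0.4, -0.8, 0.1]
width: 0.587
```

Request:
servo_tool:
  targets:
    - {"linear": [0,0,0.001],"yaw": 0}
    - {"linear": [0,0,0.002],"yaw": 0}
    - {"linear": [0,0,0.003],"yaw": 0}
    - {"linear": [0,0,0.004],"yaw": 0}
    - {"linear": [0,0,0.005],"yaw": 0}
    - {"linear": [0,0,0.005],"yaw": 0}
    - {"linear": [0,0,0.005],"yaw": 0}
    - {"linear": [0,0,0.005],"yaw": 0}
    - {"linear": [0,0,0.005],"yaw": 0}
    - {"linear": [0,0,0.005],"yaw": 0}

```text
t: 4.2
eef_pos: [0.4225, 0.0445, 0.0503]
tcp_rot: [0.086, 0.996, -0.0, 0.0]
contact_force: [0.0, -0.4, -0.0]
width: 0.588
```

Request:
servo_tool:
  targets:
    - {"linear": [0,0,0.001],"yaw": 0}
    - {"linear": [0,0,0.0015],"yaw": 0}
    - {"linear": [0,0,0.002],"yaw": 0}
    - {"linear": [0,0,0.0025],"yaw": 0}
    - {"linear": [0,0,0.003],"yaw": 0}
    - {"linear": [0,0,0.003],"yaw": 0}
    - {"linear": [0,0,0.003],"yaw": 0}
    - {"linear": [0,0,0.003],"yaw": 0}
    - {"linear": [0,0,0.003],"yaw": 0}
    - {"linear": [0,0,0.003],"yaw": 0}

```text
t: 5.2
eef_pos: [0.4225, 0.0445, 0.0473]
tcp_rot: [0.086, 0.996, -0.0, 0.0]
contact_force: [0.7, -0.4, 0.1]
width: 0.587
```

```bash
python3 -c "
from h import *
s=bot.camera('side');ms=bot.camera_model('side');p=bot.observe()['eef_pos'];print(p,proj(ms,p-[0,0,.014]),proj(ms,p+[0,0,.005]))
cv2.imwrite('pics/s2.png',cv2.resize(s[210:310,250:350],(600,600),interpolation=2))"
```

```text
[0.42250571 0.0445388  0.04730815] [290.04504503 282.42432701] [289.82901543 275.77608274]
```

View pics/s2.png

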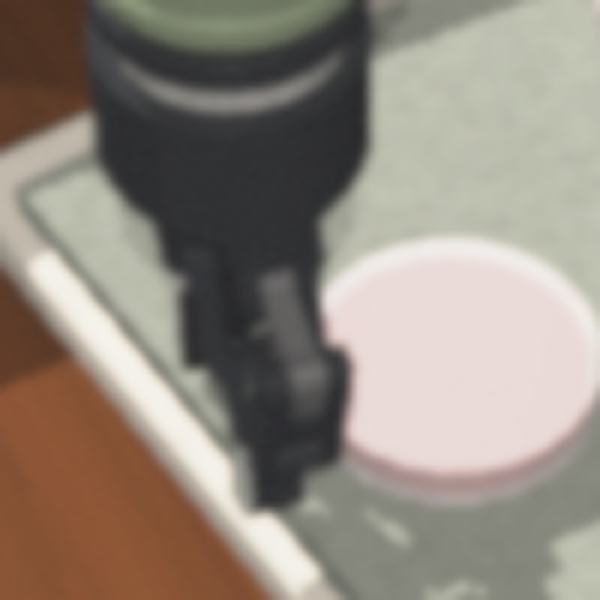

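The near finger's tip shows at crop (270,505), which is full-frame (295,294), close to the stage's near edge. I'll check its height.

```bash
python3 -c "
from h import *
ms=bot.camera_model('side')
d=np.array([.985,-.173]);n=np.array([.173,.985]);c=np.array([.4225,.0445])
for off in(25,32,40):
  for a in (-11,11):
    p=c-n*off/1e3+d*a/1e3; print(off,a,np.round(p,3),[np.round(proj(ms,[*p,z]),1) for z in(.033,.037,.041)])
"
```

```text
25 -11 [0.407 0.022] [array([288.3, 294.8]), array([288.2, 293.5]), array([288.2, 292.1])]
25 11 [0.429 0.018] [array([300.2, 291.7]), array([300.2, 290.3]), array([300.2, 288.9])]
32 -11 [0.406 0.015] [array([289.5, 297.9]), array([289.4, 296.5]), array([289.4, 295.1])]
32 11 [0.428 0.011] [array([301.5, 294.7]), array([301.4, 293.3]), array([301.4, 292. ])]
40 -11 [0.405 0.007] [array([290.8, 301.4]), array([290.8, 300.1]), array([290.7, 298.7])]
40 11 [0.426 0.003] [array([302.9, 298.2]), array([302.9, 296.9]), array([302.8, 295.5])]
```

Tip is between 1 and 8 mm above the stage, which is a good pushing height. I'll begin the push.

Request:
servo_tool:
  targets:
    - {"linear": [-0.004,0,0],"yaw": 0}
    - {"linear": [-0.008,0,0],"yaw": 0}
    - {"linear": [-0.012,0,0],"yaw": 0}
    - {"linear": [-0.015,0,0],"yaw": 0}
    - {"linear": [-0.018,0,0],"yaw": 0}
    - {"linear": [-0.021,0,0],"yaw": 0}
    - {"linear": [-0.024,0,0],"yaw": 0}
    - {"linear": [-0.028,0,0],"yaw": 0}
    - {"linear": [-0.032,0,0],"yaw": 0}
    - {"linear": [-0.036,0,0],"yaw": 0}

```text
t: 6.25
eef_pos: [0.4584, 0.0383, 0.0473]
tcp_rot: [0.086, 0.996, -0.0, 0.0]
contact_force: [-0.1, 0.3, -1.0]
width: 0.586
```

Request:
servo_tool:
  targets:
    - {"linear": [-0.004,0,0],"yaw": 0}
    - {"linear": [-0.008,0,0],"yaw": 0}
    - {"linear": [-0.012,0,0],"yaw": 0}
    - {"linear": [-0.016,0,0],"yaw": 0}
    - {"linear": [-0.02,0,0],"yaw": 0}
    - {"linear": [-0.024,0,0],"yaw": 0}
    - {"linear": [-0.028,0,0],"yaw": 0}
    - {"linear": [-0.032,0,0],"yaw": 0}
    - {"linear": [-0.036,0,0],"yaw": 0}
    - {"linear": [-0.04,0,0],"yaw": 0}

```text
t: 7.25
eef_pos: [0.4977, 0.0315, 0.0473]
tcp_rot: [0.086, 0.996, 0.0, -0.0]
contact_force: [-1.3, -0.1, 0.0]
width: 0.586
```

```bash
python3 go.py .5613 .0209 .0473 80; python3 -c "
from h import *
s=bot.camera('side');w=bot.camera('scene')
cv2.imwrite('pics/s3.png',np.hstack([cv2.resize(s[200:320,280:440],(400,300),interpolation=2),cv2.resize(w[220:340,220:380],(400,300),interpolation=2)]))"
```

```text
at [0.4977 0.0315 0.0473] ang 80.15 tilt z [-0.  0. -1.] F [-1.33 -0.08  0.  ] w 0.586 t 7.25
lin [-0.0645  0.0004 -0.    ] yaw 0.0027
```

View pics/s3.png

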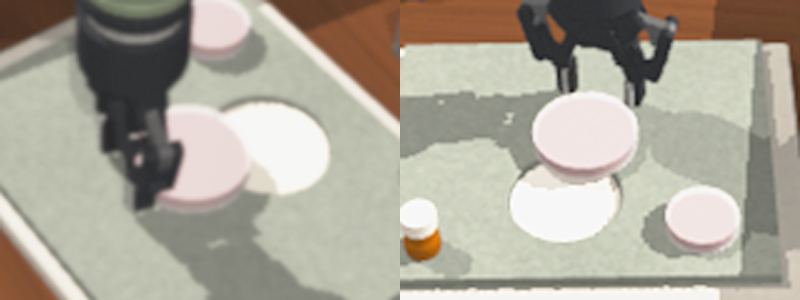

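The dish sits between the two fingers, and its front edge now overhangs the well rim. Scene crop: dish centre (585,130), well (565,200). I'll continue.

Request:
servo_tool:
  targets:
    - {"linear": [-0.004,0,0],"yaw": 0}
    - {"linear": [-0.008,0,0],"yaw": 0}
    - {"linear": [-0.012,0,0],"yaw": 0}
    - {"linear": [-0.016,0,0],"yaw": 0}
    - {"linear": [-0.02,0,0],"yaw": 0}
    - {"linear": [-0.024,0,0],"yaw": 0}
    - {"linear": [-0.028,0,0],"yaw": 0}
    - {"linear": [-0.032,0,0],"yaw": 0}
    - {"linear": [-0.036,0,0],"yaw": 0}
    - {"linear": [-0.04,0,0],"yaw": 0}

```text
t: 8.35
eef_pos: [0.5371, 0.0246, 0.0473]
tcp_rot: [0.086, 0.996, 0.0, -0.0]
contact_force: [-0.8, -0.3, 0.4]
width: 0.59
```

```bash
cat > dish.py <<'E'
from h import *
im={}
for n in("scene","side"):
    f=im[n]=bot.camera(n);m=bot.camera_model(n)
    u,v=[int(x) for x in proj(m,[.6,.015,.046])]
    g=cv2.GaussianBlur(f,(3,3),0);k=np.zeros((482,642),np.uint8)
    cv2.floodFill(g,k,(u,v),0,(12,)*3,(12,)*3,4|cv2.FLOODFILL_MASK_ONLY|cv2.FLOODFILL_FIXED_RANGE|(255<<8))
    c=cv2.convexHull(max(cv2.findContours(k[1:-1,1:-1],0,1)[0],key=cv2.contourArea))
    for z in(.048,.042):
        e=cv2.fitEllipse(np.array([onz(m,*p[0],z)[:2] for p in c],np.float32));print(n,f[v,u],z,np.round(e[0],4),np.round(e[1],4))
import sys
cv2.imwrite(sys.argv[1],np.hstack([cv2.resize(im["side"][200:320,300:460],(400,300),interpolation=2),cv2.resize(im["scene"][220:340,220:380],(400,300),interpolation=2)]))
E
python3 dish.py pics/s4.png;python3 go.py .5613 .0209 .0473 80
```

```text
scene [229 231 242] 0.048 [0.5848 0.018 ] [0.0868 0.0882]
scene [229 231 242] 0.042 [0.5795 0.0169] [0.0874 0.0887]
side [218 219 236] 0.048 [0.5978 0.0079] [0.0862 0.0943]
side [218 219 236] 0.042 [0.6011 0.012 ] [0.0868 0.095 ]
at [0.5376 0.0245 0.0475] ang 80.15 tilt z [ 1.1e-03 -2.0e-04 -1.0e+00] F [ 0.68  0.19 -0.01] w 0.585 t 8.45
lin [-0.0239  0.0005  0.0002] yaw 0.0026
```

View pics/s4.png

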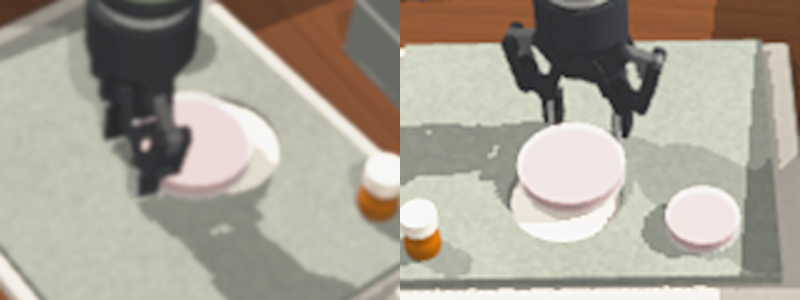

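The dish is at (0.585, 0.018), half over the well and centred on the line. The remaining 24 mm goes slowly.

Request:
servo_tool:
  targets:
    - {"linear": [-0.003,0,0],"yaw": 0}
    - {"linear": [-0.006,0,0],"yaw": 0}
    - {"linear": [-0.009,-0.0005,0],"yaw": 0}
    - {"linear": [-0.012,-0.001,0],"yaw": 0}
    - {"linear": [-0.014,-0.001,0],"yaw": 0}
    - {"linear": [-0.016,-0.001,0],"yaw": 0}
    - {"linear": [-0.018,-0.001,0],"yaw": 0}
    - {"linear": [-0.02,-0.001,0],"yaw": 0}
    - {"linear": [-0.022,-0.001,0],"yaw": 0}
    - {"linear": [-0.023,-0.001,0],"yaw": 0}

```text
t: 9.45
eef_pos: [0.5594, 0.0198, 0.0472]
tcp_rot: [0.086, 0.996, 0.0, -0.0]
contact_force: [-0.2, 0.4, 0.1]
width: 0.589
```

```bash
python3 dish.py pics/s5.png;python3 go.py .5613 .0209 .0473 80
```

```text
scene [230 231 243] 0.048 [0.6098 0.0143] [0.0872 0.0948]
scene [230 231 243] 0.042 [0.6047 0.0133] [0.0878 0.0954]
side [96 95 97] 0.048 [0.604  0.0348] [0.0132 0.0506]
side [96 95 97] 0.042 [0.6074 0.039 ] [0.0133 0.051 ]
at [0.5593 0.0199 0.0472] ang 80.16 tilt z [-1.e-04  2.e-04 -1.e+00] F [-0.79 -0.03  0.48] w 0.586 t 9.55
lin [-0.0018  0.0013 -0.0001] yaw 0.0027
```

View pics/s5.png

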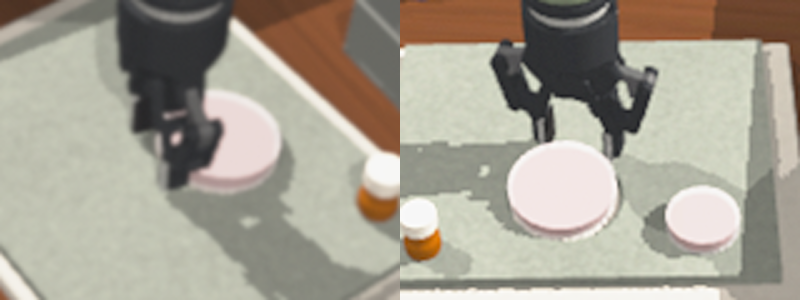

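The dish nearly covers the well, with a thin white crescent at its far rim. Whether it has dropped isn't clear, so I'll push a few mm further and watch the force.

Request:
servo_tool:
  targets:
    - {"linear": [-0.001,0,0],"yaw": 0}
    - {"linear": [-0.002,0,0],"yaw": 0}
    - {"linear": [-0.003,0,0],"yaw": 0}
    - {"linear": [-0.004,0,0],"yaw": 0}
    - {"linear": [-0.0045,0,0],"yaw": 0}
    - {"linear": [-0.005,0,0],"yaw": 0}
    - {"linear": [-0.005,0,0],"yaw": 0}
    - {"linear": [-0.005,0,0],"yaw": 0}
    - {"linear": [-0.005,0,0],"yaw": 0}
    - {"linear": [-0.005,0,0],"yaw": 0}

```text
t: 10.55
eef_pos: [0.5622, 0.0199, 0.0464]
tcp_rot: [0.086, 0.996, 0.001, -0.002]
contact_force: [-3.6, 3.5, 1.1]
width: 0.587
```

```bash
python3 dish.py pics/s6.png;python3 go.py .5613 .0209 .0473 80
```

```text
scene [230 231 243] 0.048 [0.6124 0.0142] [0.087  0.0929]
scene [230 231 243] 0.042 [0.6073 0.0131] [0.0876 0.0936]
side [95 95 97] 0.048 [0.6061 0.0329] [0.0133 0.0478]
side [95 95 97] 0.042 [0.6095 0.0371] [0.0134 0.0481]
at [0.5622 0.0199 0.0465] ang 80.16 tilt z [-0.0045  0.0015 -1.    ] F [-4.28  3.07  1.42] w 0.59 t 10.65
lin [ 0.0011  0.0009 -0.0008] yaw 0.0028
```

Resistance of about 5 N suggests the dish is against the well wall. I'll back away, rise, and look.

Request:
servo_tool:
  targets:
    - {"linear": [0.003,0,0],"yaw": 0}
    - {"linear": [0.01,0,0],"yaw": 0}
    - {"linear": [0.02,0,0],"yaw": 0}
    - {"linear": [0.03,0,0],"yaw": 0}
    - {"linear": [0.04,0,-0.01],"yaw": 0}
    - {"linear": [0.05,0,-0.03],"yaw": 0}
    - {"linear": [0.06,0,-0.06],"yaw": 0}
    - {"linear": [0.07,0,-0.09],"yaw": 0}
    - {"linear": [0.08,0,-0.11],"yaw": 0}
    - {"linear": [0.08,0,-0.12],"yaw": 0}

```text
t: 11.65
eef_pos: [0.4851, 0.0326, 0.1694]
tcp_rot: [0.086, 0.996, -0.0, 0.002]
contact_force: [0.6, 0.4, -0.6]
width: 0.589
```

```bash
python3 dish.py pics/s7.png;python3 go.py .55 -.19 .17 80
```

```text
scene [229 231 242] 0.048 [0.6126 0.0143] [0.0862 0.0889]
scene [229 231 242] 0.042 [0.6075 0.0132] [0.0868 0.0895]
side [218 221 236] 0.048 [0.605  0.0096] [0.0854 0.0874]
side [218 221 236] 0.042 [0.6084 0.0137] [0.086 0.088]
at [0.4864 0.0324 0.1689] ang 80.15 tilt z [ 4.4e-03 -7.0e-04 -1.0e+00] F [ 0.13 -0.47  0.45] w 0.59 t 11.75
lin [-0.1006 -0.2082 -0.0006] yaw 0.0027
```

View pics/s7.png

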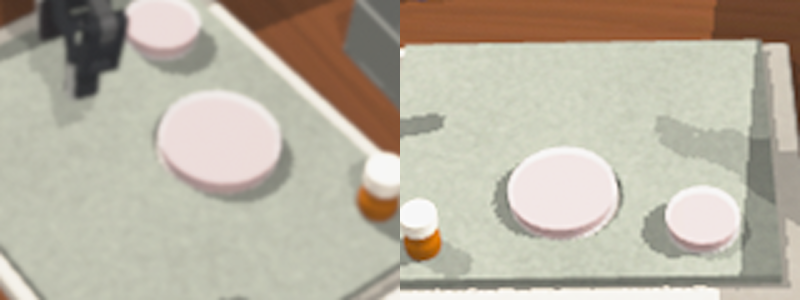

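The two views now agree on the dish centre at top height 0.042: (0.6075, 0.013) against (0.608, 0.0135). That means it has sunk 6 mm and is flat in the well. The toggle is next, with the gripper closed and approached from behind.

```bash
python3 go.py .56 -.209 .17 96
```

```text
at [0.4864 0.0324 0.1689] ang 80.15 tilt z [ 4.4e-03 -7.0e-04 -1.0e+00] F [ 0.13 -0.47  0.45] w 0.59 t 11.75
lin [-0.1138 -0.2253 -0.0006] yaw -0.2766
```

Request:
servo_tool:
  targets:
    - {"linear": [-0.01,-0.02,-0.01],"yaw": -0.02}
    - {"linear": [-0.025,-0.05,-0.01],"yaw": -0.06}
    - {"linear": [-0.04,-0.08,-0.01],"yaw": -0.1}
    - {"linear": [-0.055,-0.11,-0.01],"yaw": -0.15}
    - {"linear": [-0.07,-0.14,-0.01],"yaw": -0.2}
    - {"linear": [-0.085,-0.17,-0.01],"yaw": -0.24}
    - {"linear": [-0.1,-0.2,-0.01],"yaw": -0.277}
    - {"linear": [-0.11,-0.217,-0.01],"yaw": -0.277}
    - {"linear": [-0.113,-0.225,0],"yaw": -0.277}
    - {"linear": [-0.114,-0.225,0],"yaw": -0.277}
  gripper: 255

```text
t: 12.75
eef_pos: [0.5575, -0.2086, 0.1637]
tcp_rot: [-0.052, 0.999, 0.002, -0.003]
contact_force: [0.1, 0.7, 0.2]
width: 0.002
```

```bash
python3 go.py .56 -.209 .109 96; python3 -c "
from h import *
w=bot.camera('wrist');m=bot.camera_model('wrist');print(proj(m,[.595,-.205,.11]),proj(m,[.617,-.206,.055]))
s=bot.camera('side')
cv2.imwrite('pics/t1.png',np.hstack([cv2.resize(w,(400,300)),cv2.resize(s[280:400,370:530],(400,300),interpolation=2)]))"
```

```text
at [ 0.5575 -0.2086  0.1637] ang 95.93 tilt z [-0.0052  0.0028 -1.    ] F [0.09 0.65 0.23] w 0.002 t 12.75
lin [-0.0027 -0.0008  0.0547] yaw -0.0012
[317.01893731 356.99317982] [311.91749331 342.107917  ]
```

View pics/t1.png

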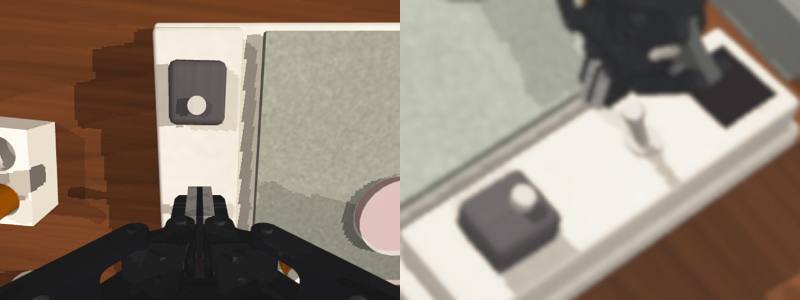

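The wrist view has the closed fingers in line with the toggle (column about 320), with the tally clear behind at (197,95). The side view shows the fingertip at (597,85) on the robot side of the bat at (635,115). Descending.

Request:
servo_tool:
  targets:
    - {"linear": [0,-0.001,0.005],"yaw": 0}
    - {"linear": [0,-0.001,0.015],"yaw": 0}
    - {"linear": [0,-0.001,0.025],"yaw": 0}
    - {"linear": [0,-0.001,0.035],"yaw": 0}
    - {"linear": [0,-0.001,0.042],"yaw": 0}
    - {"linear": [0,-0.001,0.048],"yaw": 0}
    - {"linear": [0,-0.001,0.053],"yaw": 0}
    - {"linear": [0,-0.001,0.057],"yaw": 0}
    - {"linear": [0,-0.001,0.06],"yaw": 0}
    - {"linear": [0,-0.001,0.06],"yaw": 0}

```text
t: 13.85
eef_pos: [0.5591, -0.2095, 0.1069]
tcp_rot: [-0.053, 0.999, 0.0, -0.0]
contact_force: [-0.0, -0.4, -0.2]
width: -0.002
```

Request:
servo_tool:
  targets:
    - {"linear": [-0.004,0,0],"yaw": 0}
    - {"linear": [-0.009,0,0],"yaw": 0}
    - {"linear": [-0.014,0,0],"yaw": 0}
    - {"linear": [-0.019,0,0],"yaw": 0}
    - {"linear": [-0.024,0,0],"yaw": 0}
    - {"linear": [-0.028,0,0],"yaw": 0}
    - {"linear": [-0.032,0,0],"yaw": 0}
    - {"linear": [-0.036,0,0],"yaw": 0}
    - {"linear": [-0.04,0,0],"yaw": 0}
    - {"linear": [-0.04,0,0],"yaw": 0}

```text
t: 14.85
eef_pos: [0.6001, -0.2052, 0.1073]
tcp_rot: [-0.053, 0.999, -0.0, 0.001]
contact_force: [0.7, -0.2, 0.5]
width: 0.001
```

Request:
servo_tool:
  targets:
    - {"linear": [-0.002,0,0],"yaw": 0}
    - {"linear": [-0.004,0,0],"yaw": 0}
    - {"linear": [-0.006,0,0],"yaw": 0}
    - {"linear": [-0.008,0,0],"yaw": 0}
    - {"linear": [-0.009,0,0],"yaw": 0}
    - {"linear": [-0.01,0,0],"yaw": 0}
    - {"linear": [-0.011,0,0],"yaw": 0}
    - {"linear": [-0.012,0,0],"yaw": 0}
    - {"linear": [-0.012,0,0],"yaw": 0}
    - {"linear": [-0.012,0,0],"yaw": 0}

```text
t: 15.85
eef_pos: [0.611, -0.2041, 0.1073]
tcp_rot: [-0.053, 0.999, 0.0, -0.0]
contact_force: [-0.3, -0.8, -0.1]
width: -0.003
```

Request:
servo_tool:
  targets:
    - {"linear": [0.003,0,0],"yaw": 0}
    - {"linear": [0.01,0,0],"yaw": 0}
    - {"linear": [0.02,0,0],"yaw": 0}
    - {"linear": [0.03,0,-0.01],"yaw": 0}
    - {"linear": [0.04,0,-0.03],"yaw": 0}
    - {"linear": [0.045,0,-0.06],"yaw": 0}
    - {"linear": [0.045,0,-0.09],"yaw": 0}
    - {"linear": [0.045,0,-0.12],"yaw": 0}
    - {"linear": [0.045,0,-0.14],"yaw": 0}
    - {"linear": [0.045,0,-0.14],"yaw": 0}

```text
t: 16.85
eef_pos: [0.5678, -0.2101, 0.2525]
tcp_rot: [-0.052, 0.999, -0.002, 0.004]
contact_force: [0.2, 0.2, 0.1]
width: -0.002
```

```bash
python3 dish.py pics/x.png; python3 -c "
from h import *
s=bot.camera('side');w=bot.camera('scene')
print([np.round(proj(bot.camera_model(n),[.64,-.203,.11])) for n in('side','scene')])
cv2.imwrite('pics/t2.png',np.hstack([cv2.resize(s[180:405,320:540],(400,400),interpolation=2),cv2.resize(w[220:350,150:370],(400,236),interpolation=2)] if 0 else [cv2.resize(s[180:405,330:530],(400,450),interpolation=2),cv2.resize(w[220:360,145:375],(400,450),interpolation=2)]))"
```

```text
scene [228 230 242] 0.048 [0.6125 0.0143] [0.0861 0.0889]
scene [228 230 242] 0.042 [0.6074 0.0132] [0.0867 0.0895]
side [219 221 236] 0.048 [0.6047 0.0096] [0.0857 0.0862]
side [219 221 236] 0.042 [0.6081 0.0137] [0.0863 0.0868]
[array([486., 311.]), array([172., 277.])]
```

View pics/t2.png

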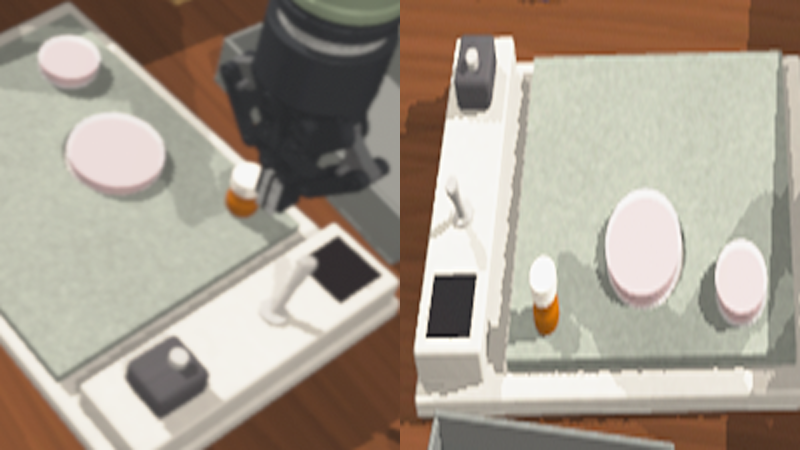

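The toggle tip is at side (484,312), against a predicted (486,311) for "on". The dish is seated, the bystanders haven't moved and the robot is clear, so I'm handing in.

```bash
python3 -c "
from cell import bot
print(bot.hand_in())"
```

```text
the job is handed in; nothing more can be done
None
```

The large dish is seated in the well, the lamp toggle is flipped away from the robot, and the job is handed in at about 17 s of the 67 s allowed. The hand-in gave no verdict, so this rests on my own last checks.

- **Dish:** I slid it in with a two-finger cradle, with wrist readings up to about 5 N at the end stop. In the last look both cameras agree within 1 mm on its centre, (0.608, 0.0135), when its top is taken at z 0.042. At 0.048 they differ by about 9 mm, so it has sunk the 6 mm. I judged that it lies flat from the pictures and did not measure its tilt.
- **Toggle:** I pushed it over with the closed fingers. Its tip shows at side-view pixel (484,312), against (486,311) predicted for the on position. Force readings at the end of each push were near zero, so it had already snapped over.
- **Bystanders:** The small dish, jar and tally counter look unmoved in the pictures; I did not measure their positions again.
- **Robot:** It is clear of everything, with the tool at z 0.25.

I could not pin down the fingertip height while pushing the dish. The picture put it 1 to 8 mm above the stage, and I did not feel the stage on the way down.

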